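# Lock out the treatment-room isolator

### The job

Isolate the treatment equipment for servicing. Push the red handle of the sloping isolator box in, turn it clockwise from the red dot all the way to the green dot and let it spring back out; then swing the steel lockout hasp out past the side of the box as far as it goes, and let go. Leave the infusion bottle, the swab box and the white pot where they stand.

Things in the scene. Friction and masses are not known exactly. Their poses are not given: they have to be found in the camera images.
- isolator: Fixed grey wedge box, 165 mm (its x) by 160 mm (its y), 64 mm high in front, 106 mm behind. Origin: centre of the underside; x from low front to high back, y to its left. On top a yellow panel, sloping 15 degrees (outward normal leans to -x), its centre 85 mm over the origin.
- handle_grip (a point): Point in the red handle bar on the turning axis, 12 mm below the bar's top. x: along the bar to its white-lined pointer end; z: panel's outward normal = turning axis. Bar 84 mm long, 16 thick (y), 34 tall (22 below this point); under it a black skirt disc, 72 mm diameter, 12 thick, part of the handle, its underside 8 mm off the panel when out.
- handle (a joint): Turn, rad: 0 on (pointer at red dot), 2.25 off (green dot, end stop). Grows clockwise looking onto the panel: negative about z of handle_grip. Friction 0.08 N m. At 0 locked unless pushed in; past about 0.15 the handle stays held in by itself until off (above about 2.2), where it springs out when let go.
- plunger (a joint): How far the handle is pushed in, along -z of handle_grip, m: 0 out, 0.0085 bottom stop. It leaves the on notch freely only when 6 mm or more in; spring 6 N at first, 10 N at the bottom. Rests about 6 mm in between on and off, springs back to 0 at off.
- hasp_post (a point): Point on the axis of the hasp's black round grip post (16 mm diameter), 14 mm below the post's top, 19 mm above the steel hasp plate; z (panel's outward normal) runs along the post. 58 mm from the hinge axis; moves with the hasp. The padlock eye lies 22 mm further out on the arm.
- hasp_hinge (a point): Point on the axis of the hasp's hinge, at the same height over the panel as hasp_post; its z axis is the panel's outward normal, the hinge axis.
- hasp (a joint): Swing, rad: 0 stowed on the right of the panel, arm to the low front; 1.3 fully out (end stop), arm past the box's right side. Grows counter-clockwise looking onto the panel: positive about z of hasp_hinge. Friction 0.08 N m, stays where left. Its nose hits the handle's skirt at about 0.45; goes further only with the handle at off (notch in skirt).
- saline: Clear infusion bottle, 67 mm in diameter, 148 mm tall, loose, to the left of the box near the front; leave alone. Origin: centre of its underside.
- swab_box: White and blue box of swabs, 51 x 71 x 46 mm, loose, to the right of the box; leave alone. Origin: centre of its underside.
- white_pot: White pot with screw lid, 76 mm in diameter, 105 mm tall, loose, to the left of the box near the back; leave alone. Origin: centre of its underside.

How it is judged (in metres and radians):
On the way, in this order (a step that is already met when the one before it is completed fails the run):
1. the handle is at off and has sprung back out (value of joint handle above 2.12 rad and value of joint plunger below 0.002 m), for 0.2 s.
2. the hasp is swung fully out (value of joint hasp above 1.2 rad), for 0.2 s.
At the end, for the whole second after the job is handed in: The handle stands at off (turned at least 2.12 of 2.25 rad) and is out (less than 2 mm pushed in), the hasp is swung out at least 1.2 of 1.3 rad, and the bottle, swab box and pot are within 30 mm of where they stood (all of step 1 and value of joint hasp above 1.2 rad and distance of each of saline, swab_box, white_pot from where it was at the start of the episode below 0.03 m); the robot touches nothing.
It fails at once if the infusion bottle is pushed away or tipped (distance of saline from where it was at the start of the episode above 0.03 m or angle between saline's own z axis and vertical above 0.5 rad).
It fails at once if the swab box is pushed away or tipped (distance of swab_box from where it was at the start of the episode above 0.03 m or angle between swab_box's own z axis and vertical above 0.5 rad).
It fails at once if the white pot is pushed away or tipped (distance of white_pot from where it was at the start of the episode above 0.03 m or angle between white_pot's own z axis and vertical above 0.5 rad).
It also fails if it takes over 64 s, if anything falls off the work surface, if the arm or the gripper's body presses on something with over 40 N, if the wrist force passes 120 N, or if a joint passes its speed limit or range.

### The arm

A 6-joint arm with a two-finger parallel gripper is mounted at the origin on a cart in front of the work surface, level with it; the furniture and walls round the work are solid. World frame = base frame: x ahead of the robot, y to its left, z up, the work surface at z = 0. Lengths are in m, angles in degrees, forces in N, time in s.
With the tool pointing down it reaches from about 0.4 to 0.825 m from the base axis. Payload 7 kg.
Tool frame: the origin (TCP) lies at the very end of the fingers, on their centre line; the grasp point (between the pads) lies 19 mm behind it (r.hold_point_z is the distance from the TCP to the grasp point, in m); z points along the fingers, y is the direction in which the jaws open and shut (so a half turn about z gives the same grasp; the last joint's range is limited). The gripper opens to 88 mm and grips with 3 to 60 N. Pads are 19 mm wide; open, the fingers measure 130 mm over their backs; the gripper's body (78 mm by 193 mm) begins 47 mm behind the grasp point.
Start: joints at [86.752, 20.546, 0.682, 0, -70.136, -16.507], TCP at [0.228, 0.635, 0.188] pointing down, gripper open.
Joint ranges: [-176.03, 176.03], [-82.01, 121.73], [-58.28, 71.71], [-173.87, 95.51], [-174.79, -0.11], [-173.66, 173.66]. Speed limits (degrees/s): [136.94, 136.94, 172.46, 180, 180, 180].

### API

Orientations are given as [roll, pitch, yaw] about the fixed x, y, z axes, in that order (R = Rz(yaw) Ry(pitch) Rx(roll)).
In Python, from plant import r gives the robot as it stands. The module is installed in compiled form; this text tells all that it offers.
- The arm moves only by the shell command python3 -m inch 'ROWS' [FORCE]. ROWS is text: rows parted by semicolons, each of 7 numbers parted by spaces: the shift along the tool's x, y, z in m, then the turn, a rotation vector about the tool's x, y, z in rad, then the opening, from 0 (shut) to 1 (fully open). In form: tx ty tz ax ay az jaw; .... A call has 1 to 20 rows; each row shifts and turns the commanded pose from where the row before left it, along the tool's axes as they then stand; what a row does not reach is not made up. A row lasts 1/12 s, in which the tool goes at most 41.7 mm and 7.16 degrees, less where a joint would pass 70% of its speed; a pose out of reach is approached as far as the arm can. A call with a gripper value outside its range is refused whole. The fingers move at their own pace and stop on an object; FORCE is the grip in N (left out, the last holds). Time passes only in rows, so rows that do not move let the fingers close. It gives the time, the measured TCP pose, the force and the opening at its end, in the units of the state.
- r.get_state(): the state, without advancing time (a new reading comes with each control period).
- r.capture(name): name is "side" or "top"; returns the picture (400x640x3 uint8, red, green, blue); there is no depth.
- r.camera_params(name): a dict with "vfov" (degrees; the focal length in pixels is half the picture's height over the tangent of half this angle, whatever the lens; pixels are square), "cx", "cy" (the principal point, pixels), "R" (3x3) and "t" (3): a world point X has camera coordinates R X + t. Camera axes: x right, y down, z forward; pixel columns grow to the right and rows downward; lengths in m; the calibration is good to about 2 mm. A picture is of the moment at which its call begins. camera_params takes no time and is no camera call.
- r.close_job(): hands the job in, once; it reports no verdict.
Trained networks look in the newest picture that a camera, given by its name, has taken for a name from the list of things; names that differ only in an ending like _2 or _b are one class to them, and where a whole thing is asked for, a point or a joint stands for the part that bears it (a point fixed in the world has none). Each returns a list of dicts, best first, with "p" (0 to 1); they miss things now and then, are a little off and sometimes report something else, mostly with a low value. They report only what shows in the picture. A call takes as long as a camera call.
- r.recognise(target, camera): "xy" ([column, row] in pixels, amid what is visible of it).
The state is a dict: "time_s": time; "joints": joint angles; "qd": joint speeds; "joint_torque": joint torques, N m; "tcp_pos": TCP position; "eef_rot": TCP orientation; "contact_force": force on the tool from outside, world axes, zero at the start; "moment": the same for the moment, N m; "gripper_width": finger opening in m.
Only numpy, scipy, OpenCV 4.12 (cv2) and the standard library are available. Lean on these libraries where they do the work, as an engineer would, in place of code of your own. Each camera call takes 0.05 s, during which the arm holds its last target.

## Working session

There is one attempt and no reset: what is moved stays moved. The work goes in short steps, Python scripts to look and compute and a shell command to move; the robot and the scene stay as the last step left them, time stands still between calls to the robot, and variables do not carry over. Pictures are saved under pics/ and viewed, and the job is handed in when it is done.

```bash
mkdir -p pics; cat > h.py <<'E'
import numpy as np,cv2
from plant import r
def cap(c,n):
    im=r.capture(c); cv2.imwrite('pics/'+n+'.png',im[:,:,::-1]); return im
E
python3 - <<'E'
from h import *
print({k:np.round(v,3) if not isinstance(v,(float,int)) else v for k,v in r.get_state().items()})
for c in('side','top'):
    cap(c,c+'0'); print(c,r.camera_params(c))
    for t in ('isolator','handle_grip','hasp_post','hasp_hinge','saline','swab_box','white_pot'):
        try: print(t,[(np.round(d['xy'],1),round(d['p'],2)) for d in r.recognise(t,c)[:2]])
        except Exception as e: print(t,e)
E
```

```text
{'time_s': 0.0, 'joints': array([ 8.6753e+01,  2.0592e+01,  6.3300e-01, -1.8000e-02, -7.0138e+01,
       -1.6505e+01]), 'qd': array([ 0.006,  0.026,  0.047, -0.019,  0.083,  0.062]), 'joint_torque': array([-1.0000e-03, -5.8272e+01,  2.9305e+01,  6.9970e+00,  7.0000e-03,
       -0.0000e+00]), 'tcp_pos': array([0.228, 0.635, 0.188]), 'eef_rot': array([ 1.79903e+02, -1.10000e-02, -1.97580e+01]), 'contact_force': array([-0.393,  0.473,  0.131]), 'moment': array([ 0.024, -0.01 , -0.028]), 'gripper_width': 0.08716169795084514}
side {'vfov': 47.85096848819876, 'cx': 319.82213883231185, 'cy': 197.88214464440532, 'R': array([[ 0.99955411,  0.02242059, -0.0197203 ],
       [-0.00442109, -0.54203432, -0.84034472],
       [-0.0295301 ,  0.84005721, -0.54169351]]), 't': array([-0.55793454,  0.14084552,  1.20367213])}
isolator [(array([321.5, 240.9]), 0.75)]
handle_grip [(array([318.7, 212.4]), 0.55)]
hasp_post [(array([294.3, 239.6]), 0.65)]
hasp_hinge [(array([296.6, 241.5]), 0.72), (array([317.8, 241.6]), 0.29)]
saline [(array([298.9, 188.7]), 0.61)]
swab_box [(array([265.9, 318.8]), 0.73), (array([298.6, 190.7]), 0.21)]
white_pot [(array([337.9, 194. ]), 0.96)]
top {'vfov': 55.45471643092197, 'cx': 314.67606482858207, 'cy': 203.1091679179633, 'R': array([[ 0.10439356, -0.99452344,  0.00501082],
       [-0.9745228 , -0.1032972 , -0.19908543],
       [ 0.19851273,  0.01590008, -0.97996933]]), 't': array([0.03117661, 0.55122761, 0.86931112])}
isolator [(array([359. , 206.9]), 0.58), (array([449.1, 260.7]), 0.52)]
handle_grip [(array([357.4, 202.4]), 0.92)]
hasp_post [(array([385.2, 223.1]), 0.77)]
hasp_hinge [(array([380.3, 228.1]), 0.65)]
saline [(array([259.2, 220.2]), 0.89), (array([450. , 260.2]), 0.36)]
swab_box [(array([451.6, 261.6]), 0.57)]
white_pot [(array([285.4, 174.2]), 0.86)]
```

View pics/side0.png

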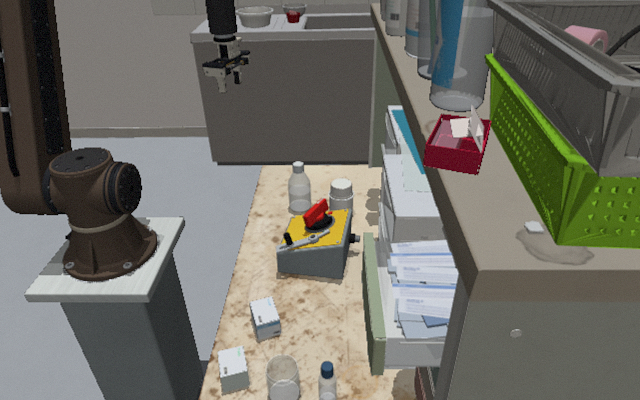

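View pics/top0.png

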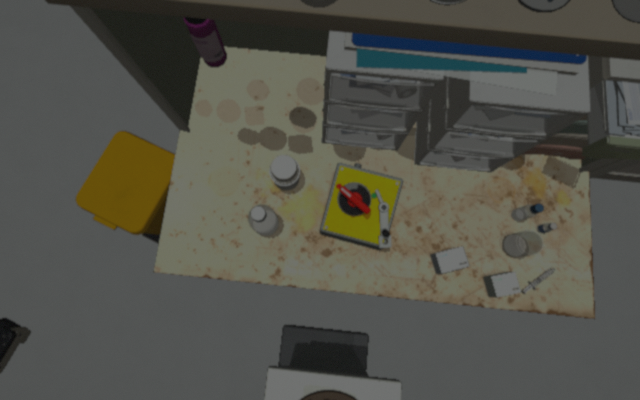

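```bash
python3 - <<'E'
import cv2
a=cv2.imread('pics/top0.png')[130:290,260:460]
cv2.imwrite('pics/t0z.png',cv2.resize(a,None,fx=3.75,fy=3.75,interpolation=cv2.INTER_CUBIC))
a=cv2.imread('pics/side0.png')[150:310,230:430]
cv2.imwrite('pics/s0z.png',cv2.resize(a,None,fx=3.75,fy=3.75,interpolation=cv2.INTER_CUBIC))
E
```

```text
(no output)
```

View pics/t0z.png

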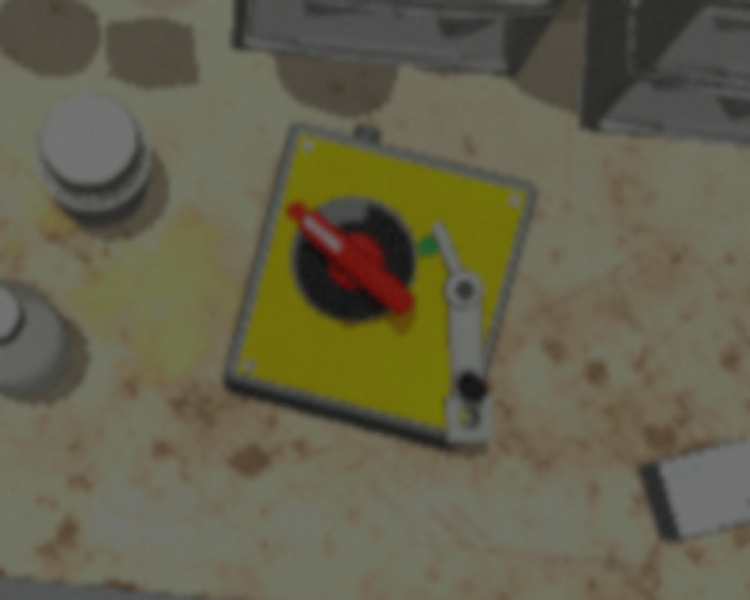

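View pics/s0z.png

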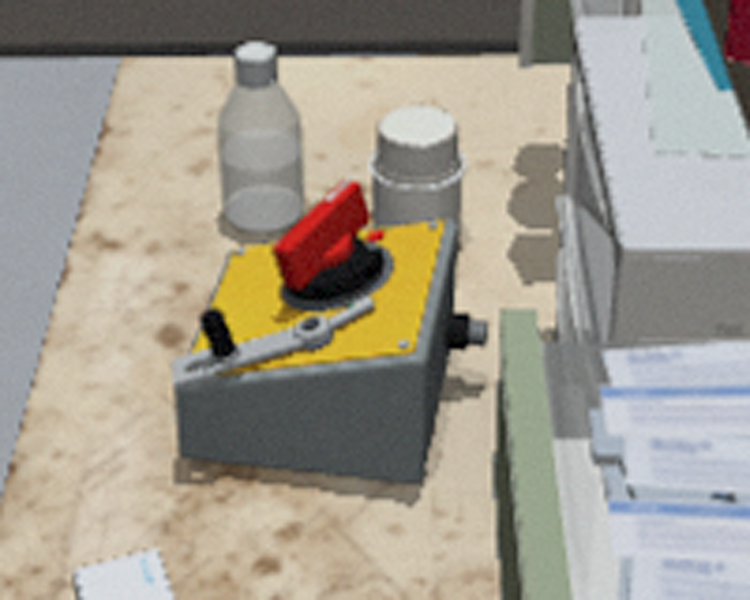

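```bash
cat >> h.py <<'E'
from scipy.spatial.transform import Rotation as Rn
def proj(c,X):
    p=r.camera_params(c); X=np.atleast_2d(X)@np.array(p['R']).T+p['t']; f=200/np.tan(np.radians(p['vfov']/2))
    return X[:,:2]/X[:,2:]*f+[p['cx'],p['cy']]
def iso(v): # box pose
    Rz=Rn.from_euler('z',v[2]).as_matrix(); o=np.array([v[0],v[1],0])
    Rp=Rz@Rn.from_euler('y',-15,degrees=True).as_matrix()
    return Rz,o,Rp,o+[0,0,.085]
def model(v):
    Rz,o,Rp,po=iso(v)
    B=lambda x,y,z:o+Rz@[x,y,z]
    P=lambda x,y,z:po+Rp@[x,y,z]
    a,b,th,c,d,ph,hz=v[3:10]
    d_={}
    d_['bl']=B(.0825,.08,.106);d_['br']=B(.0825,-.08,.106);d_['fr']=B(-.0825,-.08,.064);d_['fl']=B(-.0825,.08,.064)
    d_['brb']=B(.0825,-.08,0);d_['frb']=B(-.0825,-.08,0)
    for s,n in((1,'be+'),(-1,'be-')): d_[n]=P(a+s*.042*np.cos(th),b+s*.042*np.sin(th),.054)
    d_['disc']=P(a,b,.020)
    d_['hinge']=P(c,d,hz+.003)
    d_['pt']=P(c+.058*np.cos(ph),d+.058*np.sin(ph),hz+.033)
    return d_
E
cat > fit.py <<'E'
from h import *
from scipy.optimize import least_squares
z=lambda o,u,v:np.array([o[0]+u/3.75,o[1]+v/3.75])
T={'bl':(290,125),'br':(537,187),'fl':(228,380),'be+':(296,207),'be-':(407,302),'disc':(354,260),'hinge':(464,290),'pt':(472,384)}
S={'bl':(458,220),'br':(417,362),'fr':(175,372),'brb':(420,481),'frb':(180,457),'be+':(350,186),'be-':(284,252),'hinge':(312,324),'pt':(210,316)}
obs=[('top',k,z((260,130),*q)) for k,q in T.items()]+[('side',k,z((230,150),*q)) for k,q in S.items()]
def res(v):
    m=model(v); return np.concatenate([proj(c,m[k])[0]-q for c,k,q in obs])
s=least_squares(res,[.55,-.07,-.2,0,.02,.8,0,-.05,3.1,.01],loss='soft_l1')
print(np.round(s.x,4)); 
for (c,k,q),e in zip(obs,s.fun.reshape(-1,2)): print(c,k,np.round(e,1))
np.save('v.npy',s.x)
Rz,o,Rp,po=iso(s.x);a,b,th,c,d,ph,hz=s.x[3:]
print('grip',po+Rp@[a,b,.042],'hinge',po+Rp@[c,d,hz+.019], 'post',po+Rp@[c+.058*np.cos(ph),d+.058*np.sin(ph),hz+.019],'n',Rp[:,2],'barx',Rp@[np.cos(th),np.sin(th),0],np.degrees(s.x[[2,5,8]]))
E
python3 fit.py
```

```text
Traceback (most recent call last):
  File "fit.py", line 9, in <module>
    s=least_squares(res,[.55,-.07,-.2,0,.02,.8,0,-.05,3.1,.01],loss='soft_l1')
  File "fit.py", line 8, in res
    m=model(v); return np.concatenate([proj(c,m[k])[0]-q for c,k,q in obs])
                                       ~~~~^^^^^^^^
  File "h.py", line 7, in proj
    p=r.camera_params(c); X=np.atleast_2d(X)@np.array(p['R']).T+p['t']; f=200/np.tan(np.radians(p['vfov']/2))
ValueError: time passes only in moves, steps and waits
```

Rate-limited camera_params; cache it.

```bash
sed -i 's/^def proj/_c={}\ndef cp(c):\n    if c not in _c: _c[c]=r.camera_params(c)\n    return _c[c]\ndef proj/; s/p=r.camera_params(c); X/p=cp(c); X/' h.py; python3 fit.py
```

```text
[ 0.546  -0.0194 -0.1671  0.0122  0.0204  1.1584  0.0115 -0.0506  3.454
  0.0091]
top bl [-0.  -2.4]
top br [ 0.5 -1.1]
top fl [-2.5 -0.8]
top be+ [0.7 1.4]
top be- [ 0.8 -0.1]
top disc [-0.5 -1.4]
top hinge [-0.3 -1.1]
top pt [0.2 0.4]
side bl [-0.8 -1.4]
side br [ 1.  -0.8]
side fr [-2.5  3.1]
side brb [-0.1  1.8]
side frb [-1.9  0.4]
side be+ [ 0.2 -2.9]
side be- [-1.2 -1.6]
side hinge [-0.2  0.5]
side pt [-0.1 -0.3]
grip [5.50331586e-01 5.45727228e-04 1.28726310e-01] hinge [ 0.54134579 -0.0699868   0.1151486 ] post [ 0.48581185 -0.0787002   0.10086372] n [-0.25521579  0.04303718  0.96592583] barx [0.53411287 0.83902415 0.10373965] [ -9.57176816  66.3705979  197.89973839]
```

```bash
cat > ov.py <<'E'
from h import *
import sys
def overlay(v,tag,src='0'):
    m=model(v);out=[]
    for c,o in(('top',(260,130)),('side',(230,150))):
        a=cv2.imread(f'pics/{c}{src}.png')[o[1]:o[1]+160,o[0]:o[0]+200]
        a=cv2.resize(a,None,fx=3.75,fy=3.75,interpolation=cv2.INTER_CUBIC)
        if c=='top': a=cv2.convertScaleAbs(a,alpha=1.6)
        q=lambda k:tuple(np.round((proj(c,m[k])[0]-o)*3.75+1.4).astype(int).tolist())
        for i,j in(('bl','br'),('br','fr'),('fr','fl'),('fl','bl'),('be+','be-'),('br','brb'),('fr','frb'),('brb','frb')): cv2.line(a,q(i),q(j),(255,0,255),1)
        for k in('disc','hinge','pt'): cv2.drawMarker(a,q(k),(255,255,0),0,12,1)
        cv2.imwrite(f'pics/{tag}_{c}.png',a)
if __name__=='__main__': overlay(np.load('v.npy'),sys.argv[1])
E
python3 ov.py o1
```

```text
(no output)
```

View pics/o1_top.png

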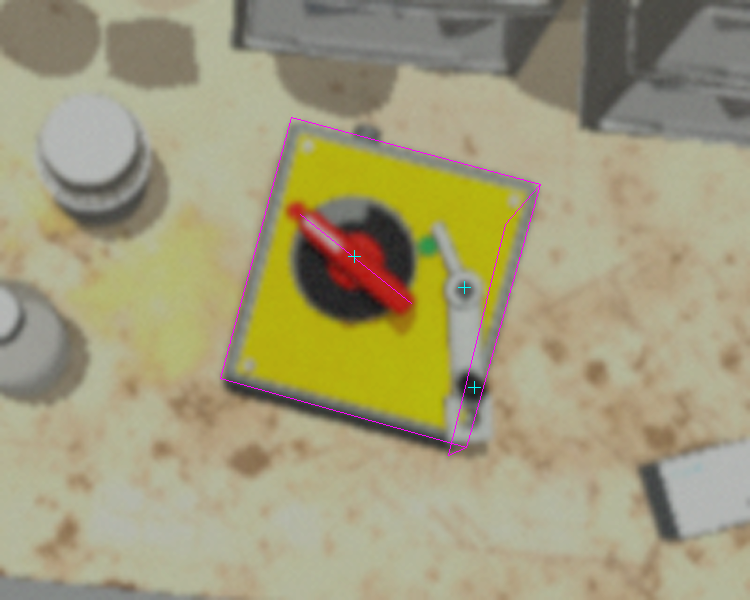

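View pics/o1_side.png

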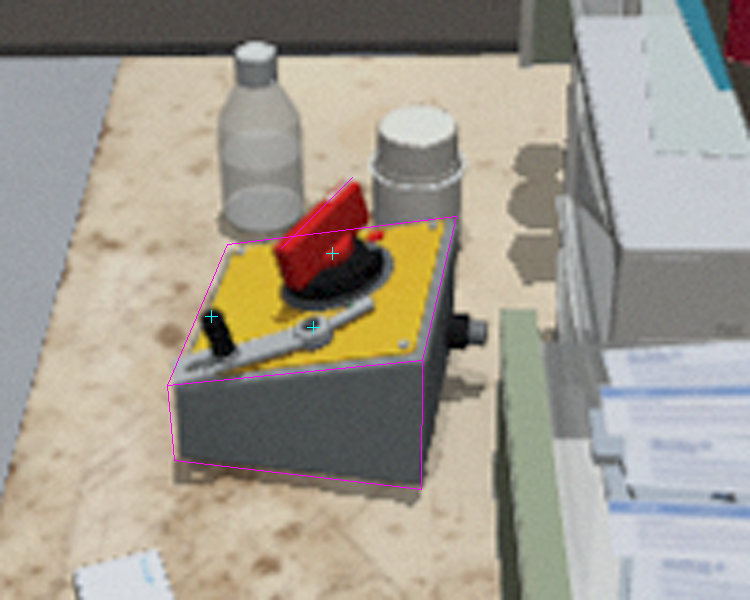

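```bash
sed -i "s/'be+':(296,207),'be-':(407,302)/'be+':(309,216),'be-':(406,300)/; s/'fr':(175,372)/'fr':(177,376)/;s/'be+':(350,186),'be-':(284,252)/'be+':(354,183),'be-':(281,247)/" fit.py; python3 fit.py; python3 ov.py o2
```

```text
[ 0.5459 -0.0195 -0.1662  0.0125  0.0186  1.1336  0.0115 -0.0506  3.4531
  0.0091]
top bl [-0.1 -2.3]
top br [ 0.5 -1.1]
top fl [-2.5 -0.7]
top be+ [-1.6 -1.2]
top be- [1.7 1. ]
top disc [ 0.3 -1.3]
top hinge [-0.3 -1.1]
top pt [0.2 0.4]
side bl [-0.9 -1.5]
side br [ 0.9 -0.8]
side fr [-3.1  2.1]
side brb [-0.2  1.7]
side frb [-2.   0.4]
side be+ [-0.6 -1.7]
side be- [-0.8  0.2]
side hinge [-0.2  0.5]
side pt [-0.1 -0.3]
grip [ 0.550151   -0.00138806  0.1288052 ] hinge [ 0.54134582 -0.06999024  0.11515089] post [ 0.48581194 -0.07869715  0.10086183] n [-0.25525093  0.04282828  0.96592583] barx [0.55327282 0.82575955 0.10959179] [ -9.52487381  64.94866198 197.84778598]
```

View pics/o2_side.png

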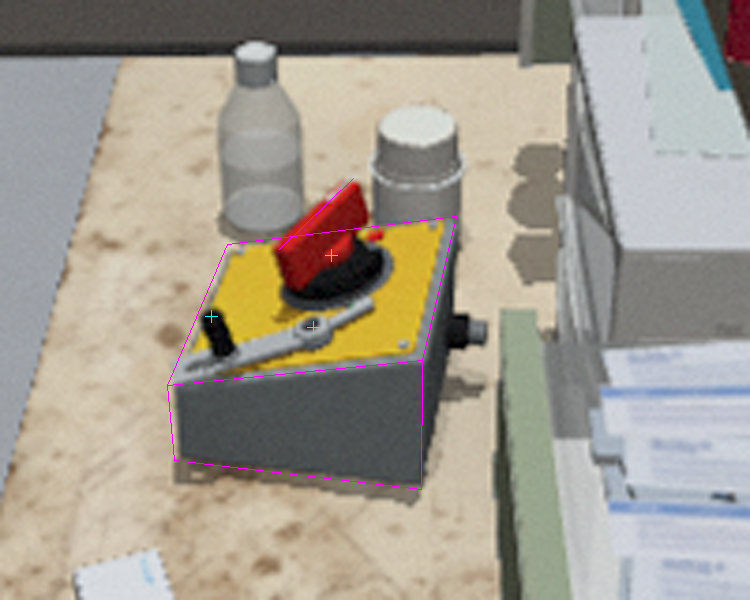

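```bash
cat >> h.py <<'E'
def tri(pt,ps):
    A=[];b=[]
    for c,q in(('top',pt),('side',ps)):
        p=cp(c);f=200/np.tan(np.radians(p['vfov']/2));R=np.array(p['R']);t=np.array(p['t'])
        u=(np.array(q)-[p['cx'],p['cy']])/f
        for i in(0,1): A.append(R[i]-u[i]*R[2]);b.append(u[i]*t[2]-t[i])
    s=np.linalg.lstsq(np.array(A),np.array(b),rcond=None); return s[0],np.sqrt(s[1])
E
python3 - <<'E'
from h import *
for n,a,b in(('drawer2 left front',(418,165),(364,235)),('drawer1 front left',(324,146),(382,106)),('drawer1 front right',(408,148),(396,240)),('saline top',(259.5,212),(298.5,164)),('pot top',(283.5,166),(341.5,183)),('drawer2 right',(491,172),(372,370))): print(n,tri(a,b))
print('swab',tri((451,252),(265,301)))
for c,o in(('top',(300,100,500,220)),('side',(330,80,480,400))):
    a=cv2.imread(f'pics/{c}0.png')[o[1]:o[3],o[0]:o[2]]; k=min(780/a.shape[1],590/a.shape[0]); a=cv2.convertScaleAbs(cv2.resize(a,None,fx=k,fy=k,interpolation=2),alpha=1.6 if c=='top' else 1)
    cv2.imwrite(f'pics/dr_{c}.png',a);print(k)
E
```

```text
drawer2 left front (array([ 0.64978029, -0.13187265,  0.14713858]), array([0.01747384]))
drawer1 front left (array([0.65138785, 0.08060167, 0.34726644]), array([0.08764414]))
drawer1 front right (array([ 0.71314617, -0.11456206,  0.11370478]), array([0.03475579]))
saline top (array([0.49498226, 0.20462875, 0.14731406]), array([0.00130633]))
pot top (array([0.61666293, 0.17017887, 0.10415427]), array([0.00143275]))
drawer2 right (array([ 0.67722607, -0.36236743,  0.00239153]), array([0.01365766]))
swab (array([ 0.45478909, -0.2430372 ,  0.06403803]), array([0.00806354]))
3.9
1.84375
```

View pics/dr_top.png

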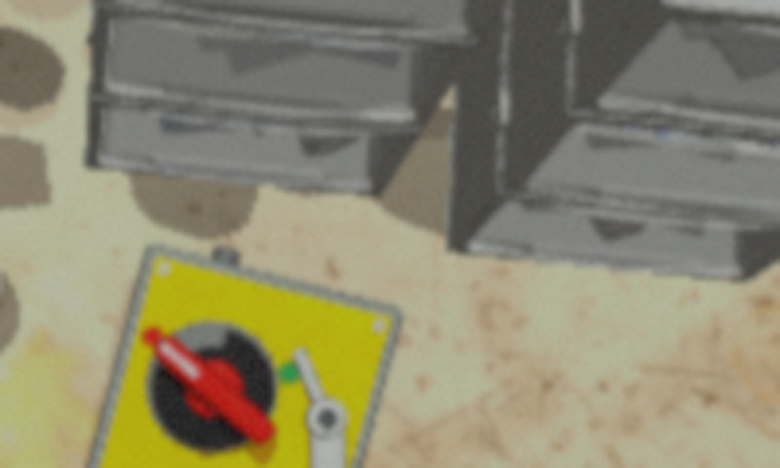

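View pics/dr_side.png

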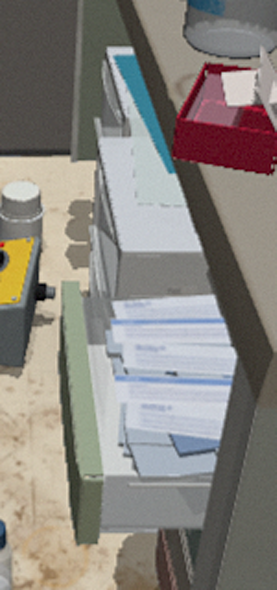

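```bash
cat >> h.py <<'E'
def onz(c,q,z):
    p=cp(c);f=200/np.tan(np.radians(p['vfov']/2));R=np.array(p['R']);C=-R.T@np.array(p['t'])
    d=R.T@np.array([(q[0]-p['cx'])/f,(q[1]-p['cy'])/f,1]); return C+d*(z-C[2])/d[2]
E
python3 - <<'E'
from h import *
for q in((323,142),(397,149),(415,163),(490,171)):
    for z in(0,.1,.2): print(q,z,np.round(onz('top',q,z),3))
for q in((323,127),(323,103),(429,120)):
    for z in(.1,.2,.3): print('up',q,z,np.round(onz('top',q,z),3))
for q in((383,105),(382,145),(380,215),(365,235),(375,370)):
    for z in(0,.1,.2,.3): print('side',q,z,np.round(onz('side',q,z),3))
E
```

```text
(323, 142) 0 [0.724 0.085 0.   ]
(323, 142) 0.1 [0.686 0.084 0.1  ]
(323, 142) 0.2 [0.648 0.083 0.2  ]
(397, 149) 0 [ 0.725 -0.113  0.   ]
(397, 149) 0.1 [ 0.687 -0.093  0.1  ]
(397, 149) 0.2 [ 0.649 -0.074  0.2  ]
(415, 163) 0 [ 0.691 -0.162 -0.   ]
(415, 163) 0.1 [ 0.657 -0.138  0.1  ]
(415, 163) 0.2 [ 0.623 -0.113  0.2  ]
(490, 171) 0 [ 0.69 -0.36  0.  ]
(490, 171) 0.1 [ 0.656 -0.315  0.1  ]
(490, 171) 0.2 [ 0.622 -0.27   0.2  ]
up (323, 127) 0.1 [0.724 0.088 0.1  ]
up (323, 127) 0.2 [0.682 0.086 0.2  ]
up (323, 127) 0.3 [0.64  0.085 0.3  ]
up (323, 103) 0.1 [0.786 0.094 0.1  ]
up (323, 103) 0.2 [0.737 0.092 0.2  ]
up (323, 103) 0.3 [0.687 0.089 0.3  ]
up (429, 120) 0.1 [ 0.769 -0.166  0.1  ]
up (429, 120) 0.2 [ 0.722 -0.138  0.2  ]
up (429, 120) 0.3 [ 0.675 -0.11   0.3  ]
side (383, 105) 0 [0.822 1.031 0.   ]
side (383, 105) 0.1 [0.792 0.773 0.1  ]
side (383, 105) 0.2 [0.762 0.516 0.2  ]
side (383, 105) 0.3 [0.732 0.259 0.3  ]
side (382, 145) 0 [0.779 0.622 0.   ]
side (382, 145) 0.1 [0.755 0.419 0.1  ]
side (382, 145) 0.2 [0.73  0.215 0.2  ]
side (382, 145) 0.3 [0.706 0.012 0.3  ]
side (380, 215) 0 [0.731 0.162 0.   ]
side (380, 215) 0.1 [0.713 0.019 0.1  ]
side (380, 215) 0.2 [ 0.695 -0.124  0.2  ]
side (380, 215) 0.3 [ 0.677 -0.267  0.3  ]
side (365, 235) 0 [0.681 0.066 0.   ]
side (365, 235) 0.1 [ 0.669 -0.064  0.1  ]
side (365, 235) 0.2 [ 0.658 -0.194  0.2  ]
side (365, 235) 0.3 [ 0.647 -0.324  0.3  ]
side (375, 370) 0 [ 0.674 -0.364  0.   ]
side (375, 370) 0.1 [ 0.663 -0.438  0.1  ]
side (375, 370) 0.2 [ 0.653 -0.511  0.2  ]
side (375, 370) 0.3 [ 0.642 -0.585  0.3  ]
```

```bash
python3 -m inch '0 0 -0.03 0 0 0 1; 0 0 -0.03 0 0 0 1; 0 0 -0.03 0 0 0.1 1;0 0 -0.03 0 0 0.1 1;0 0 -0.01 0 0 0 1;0 0 0 0 0 0 1'; cat > where.py <<'E'
from h import *
import sys
def target(kind,dz):
    v=np.load('v.npy');Rz,o,Rp,po=iso(v);a,b,th,c,d,ph,hz=v[3:10]
    n=Rp[:,2]
    return v,Rp,po,n
def delta(P,Rt):
    s=r.get_state();R0=Rn.from_euler('xyz',s['eef_rot'],degrees=True)
    return R0.inv().apply(np.array(P)-s['tcp_pos']),(R0.inv()*Rt).as_rotvec()
def pose(P,xdir,n): # tool z=-n, x along xdir
    z=-n; x=xdir-z*(xdir@z); x/=np.linalg.norm(x); return Rn.from_matrix(np.c_[x,np.cross(z,x),z])
E
python3 - <<'E'
from h import *
s=r.get_state();print(np.round(s['joints'],2),np.round(s['tcp_pos'],4),s['eef_rot'])
E
```

```text
time_s: 1.3
tcp_pos: [0.2287, 0.6365, 0.3226]
eef_rot: [-179.7, 0.1, -31.2]
contact_force: [0.8, 0.8, 0.9]
gripper_width: 0.0877
[ 8.675e+01  1.776e+01  1.365e+01  6.000e-02 -8.554e+01 -2.795e+01] [0.2287 0.6365 0.3226] [-1.79660449e+02  1.13879195e-01 -3.11925889e+01]
```

```bash
python3 - <<'E'
from where import *
v=np.load('v.npy');Rz,o,Rp,po=iso(v);a,b,th=v[3:6];n=Rp[:,2]
P=po+Rp@[a,b,.042]+n*.14; print(P)
Rt=pose(P,Rp@[np.cos(th),np.sin(th),0],n)
t,w=delta(P,Rt);print(t,t/20,w,w/16,np.linalg.norm(w))
E
```

```text
[0.51441587 0.0046079  0.26403481]
[0.57181667 0.39291754 0.05506195] [0.02859083 0.01964588 0.0027531 ] [-0.11256782  0.26519374 -1.50322432] [-0.00703549  0.01657461 -0.09395152] 1.5305824371051673
```

```bash
python3 -m inch '0.0286 0.0196 0 0 0 0 1; 0.0286 0.0196 0 0 0 0 1; 0.0286 0.0196 0 0 0 0 1; 0.0286 0.0196 0 0 0 0 1; 0.0286 0.0196 0 0 0 0 1; 0.0286 0.0196 0 0 0 0 1; 0.0286 0.0196 0 0 0 0 1; 0.0286 0.0196 0 0 0 0 1; 0.0286 0.0196 0 0 0 0 1; 0.0286 0.0196 0 0 0 0 1; 0.0286 0.0196 0 0 0 0 1; 0.0286 0.0196 0 0 0 0 1; 0.0286 0.0196 0 0 0 0 1; 0.0286 0.0196 0 0 0 0 1; 0.0286 0.0196 0 0 0 0 1; 0.0286 0.0196 0 0 0 0 1; 0.0286 0.0196 0 0 0 0 1; 0.0286 0.0196 0 0 0 0 1; 0.0286 0.0196 0 0 0 0 1; 0.0286 0.0196 0 0 0 0 1'
python3 -m inch '0 0 0 -0.007 0.0166 -0.094 0.6; 0 0 0 -0.007 0.0166 -0.094 0.6; 0 0 0 -0.007 0.0166 -0.094 0.6; 0 0 0 -0.007 0.0166 -0.094 0.6; 0 0 0 -0.007 0.0166 -0.094 0.6; 0 0 0 -0.007 0.0166 -0.094 0.6; 0 0 0 -0.007 0.0166 -0.094 0.6; 0 0 0 -0.007 0.0166 -0.094 0.6; 0 0 0 -0.007 0.0166 -0.094 0.6; 0 0 0 -0.007 0.0166 -0.094 0.6; 0 0 0 -0.007 0.0166 -0.094 0.6; 0 0 0 -0.007 0.0166 -0.094 0.6; 0 0 0 -0.007 0.0166 -0.094 0.6; 0 0 0 -0.007 0.0166 -0.094 0.6; 0 0 0 -0.007 0.0166 -0.094 0.6; 0 0 0 -0.007 0.0166 -0.094 0.6; 0 0 0 0 0 0 0.6'
python3 - <<'E'
from where import *
v=np.load('v.npy');Rz,o,Rp,po=iso(v);a,b,th=v[3:6];n=Rp[:,2]
P=po+Rp@[a,b,.042]+n*.06; print(P)
Rt=pose(P,Rp@[np.cos(th),np.sin(th),0],n)
t,w=delta(P,Rt);print(t,w);s=r.get_state();print(np.round(s['joints'],1))
E
```

```text
time_s: 2.97
tcp_pos: [0.5142, 0.0018, 0.3177]
eef_rot: [180.0, 0.0, -31.1]
contact_force: [0.9, -0.5, -0.1]
gripper_width: 0.0875
time_s: 4.38
tcp_pos: [0.5132, 0.0032, 0.3176]
eef_rot: [166.2, -5.9, 56.5]
contact_force: [-0.0, 1.1, -0.4]
gripper_width: 0.0527
[0.53483595 0.00118163 0.18676075]
[-0.00336393 -0.01261397  0.13200564] [0.00164545 0.00464664 0.00722022]
[ 30.7  -9.3 -22.7  10.8 -65.6 111.5]
```

```bash
python3 -m inch '-0.0007 -0.0025 0.026 0 0 0 0.6; -0.0007 -0.0025 0.026 0 0 0.003 0.6; -0.0007 -0.0025 0.026 0.001 0.002 0.003 0.6; -0.0007 -0.0025 0.026 0 0.002 0 0.6; -0.0006 -0.0025 0.026 0 0 0 0.6;0 0 0.002 0 0 0 0.6;0 0 0 0 0 0 0.6'
python3 - <<'E'
from where import *
s=r.get_state();P=s['tcp_pos']
R0=Rn.from_euler('xyz',s['eef_rot'],degrees=True)
for c,o in(('top',(260,130)),('side',(230,150))):
    cap(c,c+'1')
    a=cv2.imread(f'pics/{c}1.png')[o[1]:o[1]+160,o[0]:o[0]+200]
    a=cv2.resize(a,None,fx=3.75,fy=3.75,interpolation=2)
    if c=='top': a=cv2.convertScaleAbs(a,alpha=1.6)
    for d in(-1,0,1):
        q=(proj(c,P+R0.apply([0,d*s['gripper_width']/2,0]))[0]-o)*3.75+1.4
        cv2.drawMarker(a,tuple(np.round(q).astype(int).tolist()),(255,0,255),0,14,1)
    cv2.imwrite(f'pics/z1_{c}.png',a)
print(P,s['eef_rot'],s['gripper_width'])
E
```

```text
time_s: 4.97
tcp_pos: [0.5351, 0.0009, 0.1861]
eef_rot: [166.4, -6.1, 55.8]
contact_force: [1.1, -0.1, 0.9]
gripper_width: 0.0526
[0.53509386 0.00089937 0.18613645] [166.4391721   -6.08509096  55.81295609] 0.05264810162182772
```

View pics/z1_top.png

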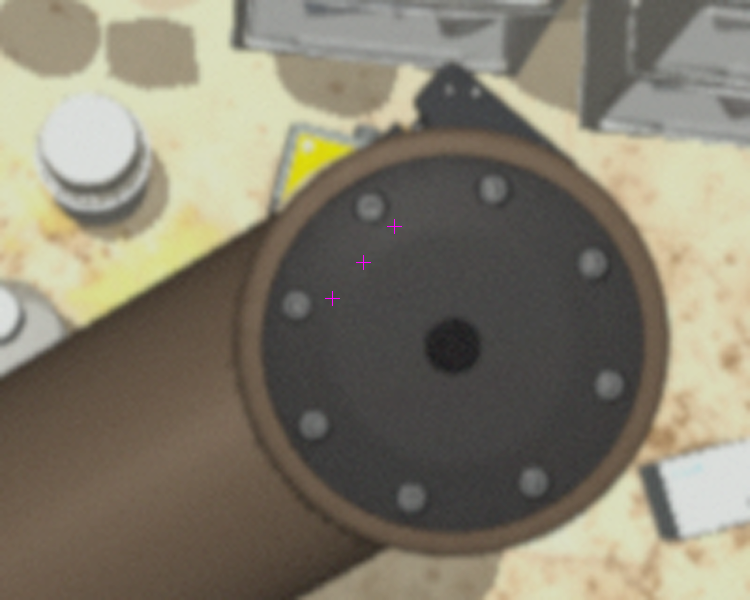

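View pics/z1_side.png

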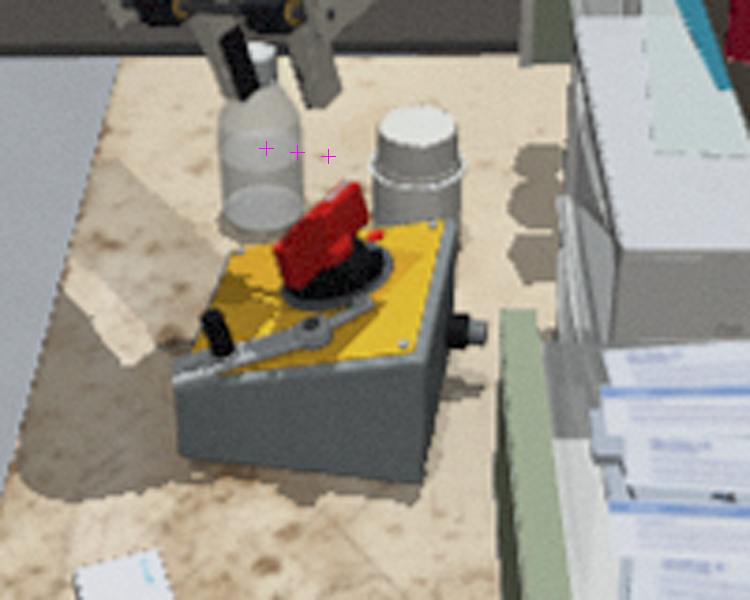

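```bash
python3 - <<'E'
from where import *
P=np.array([.228,.635,.188]);R0=Rn.from_euler('xyz',[179.9,0,-19.76],degrees=True)
a=cv2.imread('pics/side0.png')[20:140,150:310];a=cv2.resize(a,None,fx=4.5,fy=4.5,interpolation=2)
for d in(-1,0,1):
    for zz in (0,-.019):
        q=(proj('side',P+R0.apply([0,d*.087/2,zz]))[0]-[150,20])*4.5; cv2.drawMarker(a,tuple(np.round(q).astype(int).tolist()),(255,0,255),0,14,1)
cv2.imwrite('pics/g0.png',a)
b=cv2.imread('pics/side1.png')
q=proj('side',[[0,0,0],[.5,-.3,0]]);print(q)
E
```

```text
[[110.87147152 250.62984843]
 [288.60339179 342.82619618]]
```

View pics/g0.png

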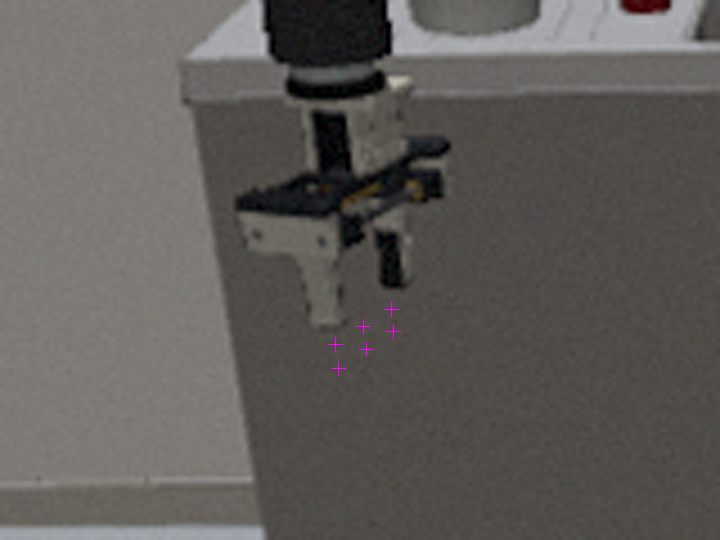

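View pics/side1.png

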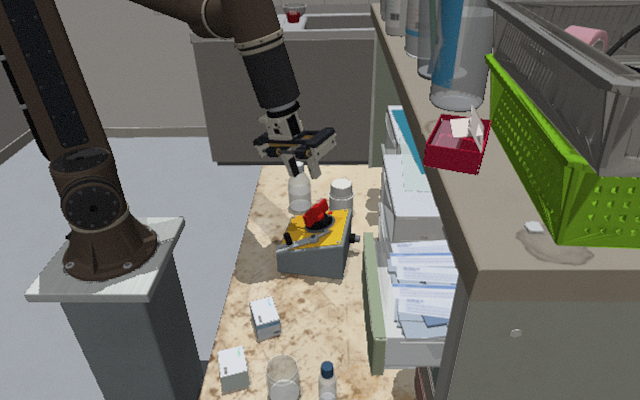

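```bash
python3 - <<'E'
from where import *
s=r.get_state();P=s['tcp_pos'];R0=Rn.from_euler('xyz',s['eef_rot'],degrees=True)
for c,o in(('top',(260,100)),('side',(230,90))):
    a=cv2.imread(f'pics/{c}1.png')[o[1]:o[1]+160,o[0]:o[0]+200]
    a=cv2.resize(a,None,fx=3.75,fy=3.75,interpolation=2)
    if c=='top': a=cv2.convertScaleAbs(a,alpha=1.6)
    for off,col in((0,(255,0,255)),(-.038,(255,255,0))):
        pts=[(x,y,-.066+off) for x,y in((.039,.0965),(-.039,.0965),(-.039,-.0965),(.039,-.0965))]
        q=((proj(c,P+R0.apply(pts))-o)*3.75+1.4).astype(np.int32)
        cv2.polylines(a,[q],True,col,1)
        for d in(-1,1):
            q=((proj(c,P+R0.apply([0,d*s['gripper_width']/2,off]))[0]-o)*3.75+1.4); cv2.drawMarker(a,tuple(np.round(q).astype(int).tolist()),col,0,14,1)
    cv2.imwrite(f'pics/z2_{c}.png',a)
E
```

```text
(no output)
```

View pics/z2_top.png

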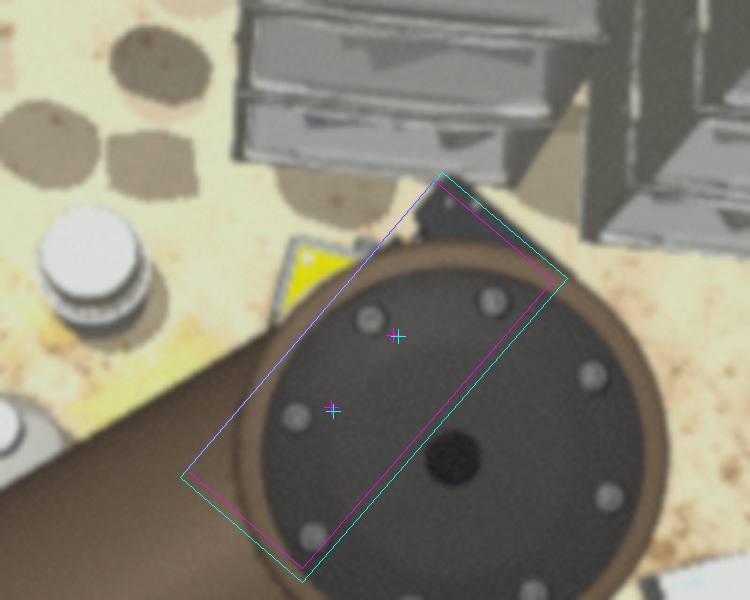

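View pics/z2_side.png

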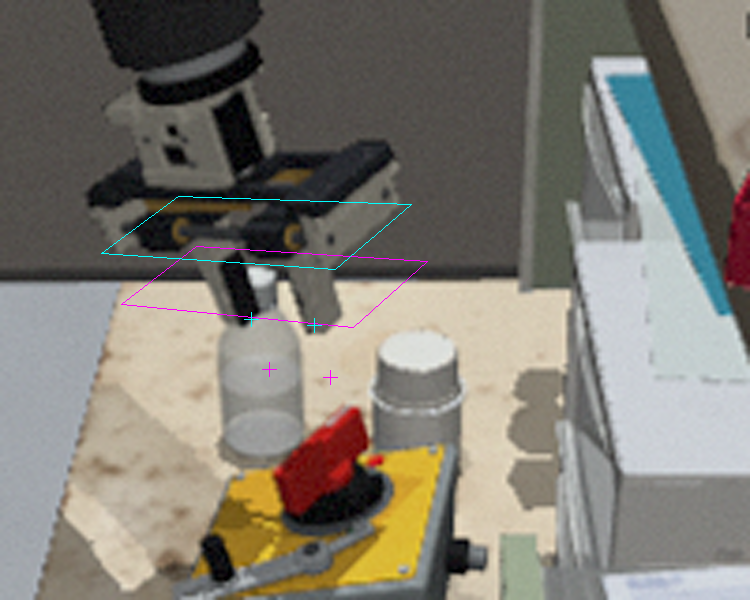

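```bash
python3 -m inch '0 0 0.02 0 0 0 0.6; 0 0 0.025 0 0 0 0.6; 0 0 0.025 0 0 0 0.6; 0 0 0 0 0 0 0.6;0 0 0 0 0 0 0.6'
cat > look.py <<'E'
from where import *
import sys
tag=sys.argv[1];off=float(sys.argv[2]) if len(sys.argv)>2 else -.035
s=r.get_state();P=s['tcp_pos'];R0=Rn.from_euler('xyz',s['eef_rot'],degrees=True)
c,o,w,h,k='side',(260,160),125,100,6
cap(c,c+tag)
a=cv2.imread(f'pics/{c}{tag}.png')[o[1]:o[1]+h,o[0]:o[0]+w]
a=cv2.resize(a,None,fx=k,fy=k,interpolation=2)
for d in(-1,1):
    q=((proj(c,P+R0.apply([0,d*s['gripper_width']/2,off]))[0]-o)*k+k/2); cv2.drawMarker(a,tuple(np.round(q).astype(int).tolist()),(255,255,0),0,14,1)
cv2.imwrite(f'pics/L{tag}.png',a)
v=np.load('v.npy');Rz,oo,Rp,po=iso(v);A=po+Rp@[v[3],v[4],.042]
print('tip rel grip in panel frame (mm)',1e3*Rp.T@(P+R0.apply([0,0,off])-A),np.round(s['joints'],1),s['contact_force'],s['gripper_width'],s['time_s'])
E
python3 look.py 3
```

```text
time_s: 5.48
tcp_pos: [0.5541, -0.0016, 0.1208]
eef_rot: [166.3, -6.2, 55.9]
contact_force: [-0.9, -0.0, -0.2]
gripper_width: 0.0528
tip rel grip in panel frame (mm) [ 1.68370047  0.47228848 26.26066708] [ 26.6   3.1 -39.4  15.2 -36.2 107.2] [-0.8529172  -0.03637931 -0.22980754] 0.052784133065156974 5.4833
```

View pics/L3.png

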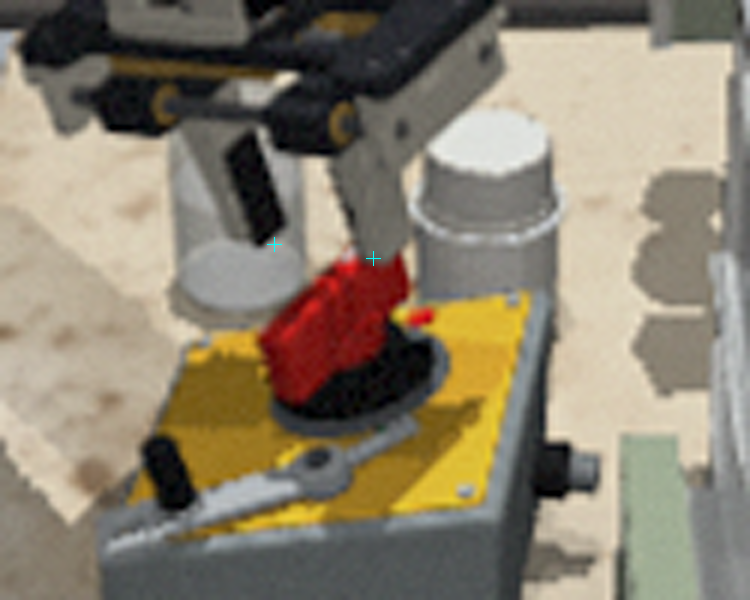

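```bash
python3 -m inch '0 0 0.01 0 0 0 0.6; 0 0 0.01 0 0 0 0.6; 0 0 0.01 0 0 0 0.6; 0 0 0.008 0 0 0 0.6;0 0 0 0 0 0 0.6' && python3 look.py 4
```

```text
time_s: 5.95
tcp_pos: [0.564, -0.003, 0.0838]
eef_rot: [166.3, -6.3, 55.9]
contact_force: [-0.7, -0.6, -0.1]
gripper_width: 0.0526
tip rel grip in panel frame (mm) [  1.7799667    0.70071415 -12.03493426] [ 25.5   6.7 -42.   17.5 -30.  105.4] [-0.70166884 -0.62332612 -0.14684398] 0.05264576027208153 5.95
```

View pics/L4.png

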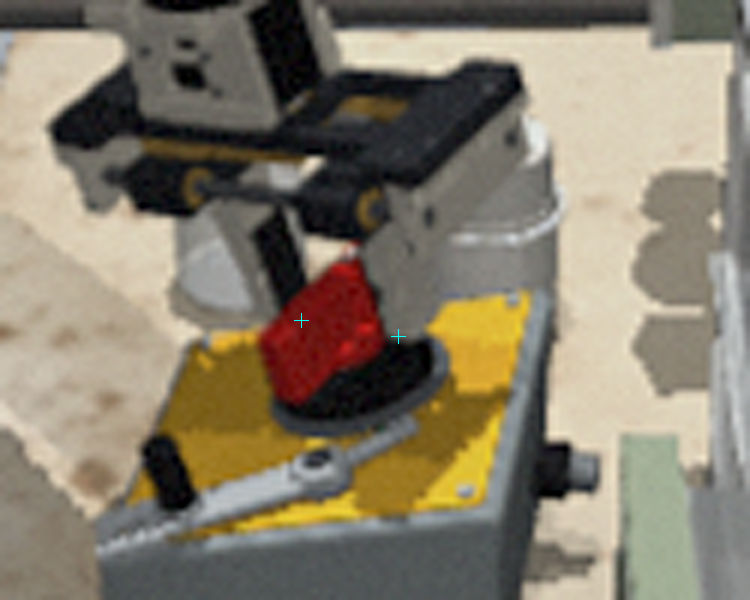

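```bash
cat > bar.py <<'E'
from where import *
import sys
src,out=sys.argv[1:3]; dth=float(sys.argv[3]); psh=float(sys.argv[4])
v=np.load('v.npy');Rz,oo,Rp,po=iso(v);a,b,th=v[3:6];th-=dth
c,o,w,h,k='side',(260,160),125,100,6
im=cv2.resize(cv2.imread(f'pics/{src}.png')[o[1]:o[1]+h,o[0]:o[0]+w],None,fx=k,fy=k,interpolation=2)
Q=lambda L,W,z:tuple(np.round((proj(c,po+Rp@[a+L*np.cos(th)-W*np.sin(th),b+L*np.sin(th)+W*np.cos(th),z-psh])[0]-o)*k+k/2).astype(int).tolist())
for z in(.054,.02):
    p=[Q(*e,z) for e in((.042,.008),(.042,-.008),(-.042,-.008),(-.042,.008))]
    cv2.polylines(im,[np.array(p)],True,(255,255,0) if z>.03 else (255,0,255),1)
p=[Q(.036*np.cos(t),.036*np.sin(t),.008) for t in np.linspace(0,6.28,40)]
cv2.polylines(im,[np.array(p)],True,(0,255,0),1)
cv2.imwrite(f'pics/{out}.png',im)
E
python3 bar.py side0 b0 0 0
```

```text
(no output)
```

View pics/b0.png

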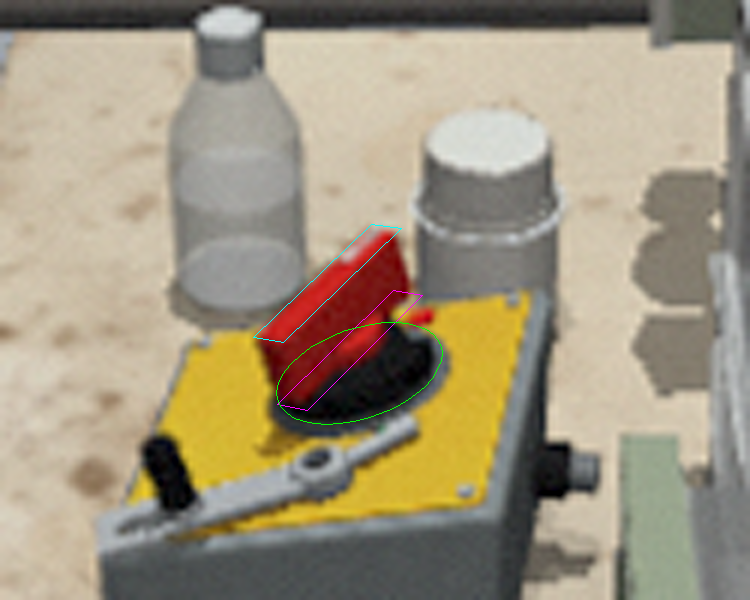

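```bash
python3 -m inch '-0.0025 -0.001 0 0 0 0 0.4; 0 0 0 0 0 0 0.2; 0 0 0 0 0 0 0.1; 0 0 0 0 0 0 0.1; 0 0 0 0 0 0 0.1;0 0 0 0 0 0 0.1;0 0 0 0 0 0 0.1' 5
python3 - <<'E'
from where import *
s=r.get_state();R0=Rn.from_euler('xyz',s['eef_rot'],degrees=True)
print(R0.inv().apply(s['contact_force']),R0.inv().apply(s['moment']),s['gripper_width'],s['tcp_pos'])
E
```

```text
time_s: 6.58
tcp_pos: [0.5608, -0.0043, 0.0825]
eef_rot: [166.4, -6.3, 55.9]
contact_force: [-7.5, 8.2, 1.9]
gripper_width: 0.0178
[  2.77762904 -10.11042885  -4.09764214] [4.42794407 0.64529482 0.02128428] 0.017842643330116738 [ 0.56077734 -0.00427645  0.08249203]
```

```bash
cat > st.py <<'E'
from where import *
s=r.get_state();R0=Rn.from_euler('xyz',s['eef_rot'],degrees=True)
print('F',np.round(R0.inv().apply(s['contact_force']),2),'M',np.round(R0.inv().apply(s['moment']),2),'w',round(s['gripper_width'],4),s['tcp_pos'],s['eef_rot'],s['time_s'],np.round(s['joints'],1))
E
python3 -m inch '0 -0.001 0 0 0 0 0.1; 0 0 0 0 0 0 0.1;0 0 0 0 0 0 0.1'; python3 st.py;python3 -m inch '0 -0.001 0 0 0 0 0.1; 0 0 0 0 0 0 0.1;0 0 0 0 0 0 0.1'; python3 st.py
```

```text
time_s: 6.83
tcp_pos: [0.5599, -0.0037, 0.0823]
eef_rot: [166.4, -6.3, 55.9]
contact_force: [-6.6, 7.0, 3.2]
gripper_width: 0.0163
F [ 2.46 -8.41 -5.05] M [ 3.81  0.34 -0.03] w 0.0163 [ 0.55992406 -0.00365481  0.08225439] [166.3739436   -6.28548568  55.93375981] 6.8333 [ 25.6   6.5 -42.5  17.5 -29.8 105.2]
time_s: 7.08
tcp_pos: [0.5597, -0.0034, 0.0824]
eef_rot: [166.3, -6.3, 55.9]
contact_force: [-4.8, 3.9, 3.0]
gripper_width: 0.0159
F [ 0.85 -5.25 -4.24] M [ 2.45 -0.13  0.06] w 0.0159 [ 0.5596857  -0.00335592  0.08241098] [166.32849744  -6.29674971  55.94068803] 7.0833 [ 25.7   6.5 -42.6  17.6 -29.8 105. ]
```

```bash
python3 -m inch '0 -0.0015 0 0 0 0 0; 0 0 0 0 0 0 0;0 0 0 0 0 0 0;0 0 0 0 0 0 0' 40; python3 st.py;python3 -m inch '0 0 0.003 0 0 0 0; 0 0 0.003 0 0 0 0;0 0 0.003 0 0 0 0;0 0 0 0 0 0 0;0 0 0 0 0 0 0'; python3 st.py
```

```text
time_s: 7.42
tcp_pos: [0.5594, -0.003, 0.0825]
eef_rot: [166.3, -6.3, 55.9]
contact_force: [3.5, -4.7, 2.3]
gripper_width: 0.0156
F [-1.66  5.93 -1.08] M [-1.37 -0.95  0.03] w 0.0156 [ 0.55942154 -0.00297083  0.08249031] [166.2608732   -6.3129097   55.93565957] 7.4167 [ 25.7   6.4 -42.8  17.8 -29.7 104.8]
time_s: 7.83
tcp_pos: [0.5617, -0.0033, 0.0742]
eef_rot: [166.2, -6.3, 55.9]
contact_force: [-0.0, -3.9, 8.2]
gripper_width: 0.0158
F [-2.32  4.16 -7.78] M [-0.72 -1.44  0.02] w 0.0158 [ 0.5616623  -0.00330966  0.07419185] [166.24575419  -6.32694332  55.94170018] 7.8333 [ 25.5   7.2 -43.4  18.6 -28.2 104.1]
```

```bash
python3 -m inch '0 0 0.0015 0 0 0 0; 0 0 0 0 0 0.05 0;0 0 0 0 0 0.1 0;0 0 0 0 0 0.1 0;0 0 0 0 0 0.1 0;0 0 0 0 0 0 0'; python3 st.py; python3 look.py 5
```

```text
time_s: 8.33
tcp_pos: [0.562, -0.0034, 0.0741]
eef_rot: [169.2, -10.8, 35.8]
contact_force: [-13.5, -0.5, 26.0]
gripper_width: 0.0159
F [ -6.17  -2.15 -28.56] M [ 1.22 -3.05  0.13] w 0.0159 [ 0.56199283 -0.00337829  0.07405476] [169.22484796 -10.75160431  35.78983643] 8.3333 [ 25.4   7.2 -43.5  18.7 -28.1  83.6]
tip rel grip in panel frame (mm) [ -2.67954678   0.03781757 -20.99292464] [ 25.4   7.2 -43.5  18.7 -28.1  83.6] [-13.45625863  -0.51701854  26.02199851] 0.01593600219058523 8.3333
```

View pics/L5.png

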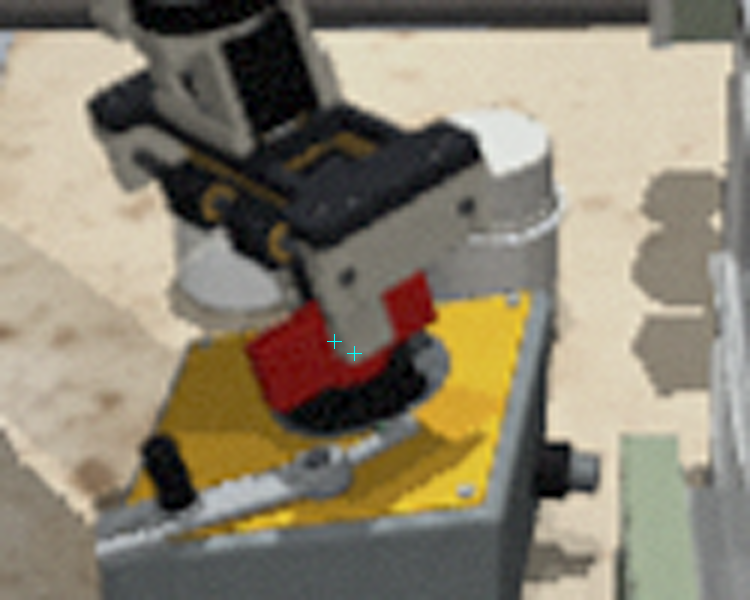

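```bash
python3 -m inch '0 0 -0.001 0 0 0.1 0;0 0 0 0 0 0.1 0;0 0 0 0 0 0.1 0;0 0 0 0 0 0.1 0;0 0 0 0 0 0.1 0;0 0 0 0 0 0.1 0;0 0 0 0 0 0.1 0;0 0 0 0 0 0.1 0;0 0 0 0 0 0 0'; python3 st.py
```

```text
time_s: 9.13
tcp_pos: [0.5617, -0.0033, 0.0741]
eef_rot: [-179.7, -15.1, -11.1]
contact_force: [-4.1, -3.2, 15.4]
gripper_width: 0.0159
F [  0.77   3.8  -15.77] M [-1.45 -1.23  0.05] w 0.0159 [ 0.56172262 -0.00331695  0.07412765] [-179.66042629  -15.12744817  -11.11078819] 9.1333 [ 25.5   7.2 -43.4  18.6 -28.1  37.9]
```

```bash
python3 -m inch '0 0 0 0 0 0.1 0;0 0 0 0 0 0.1 0;0 0 0 0 0 0.1 0;0 0 0 0 0 0.1 0;0 0 0 0 0 0.1 0;0 0 0 0 0 0.1 0;0 0 0 0 0 0.1 0;0 0 0 0 0 0.1 0;0 0 0 0 0 0.1 0;0 0 0 0 0 0.1 0;0 0 0 0 0 0.05 0;0 0 0 0 0 0.03 0;0 0 0 0 0 0 0'; python3 st.py; python3 look.py 6
```

```text
time_s: 10.22
tcp_pos: [0.5617, -0.0032, 0.0741]
eef_rot: [-166.5, -6.8, -73.5]
contact_force: [-5.2, -3.1, 16.0]
gripper_width: 0.0157
F [  3.36   2.01 -16.62] M [-1.77  0.31 -0.  ] w 0.0157 [ 0.56172637 -0.00321452  0.07413524] [-166.46112764   -6.82725967  -73.50554626] 10.2167 [ 25.5   7.2 -43.4  18.6 -28.1 -23.8]
tip rel grip in panel frame (mm) [ -2.91271713   0.15488652 -20.84009159] [ 25.5   7.2 -43.4  18.6 -28.1 -23.8] [-5.18591068 -3.07011877 15.97330899] 0.015678217853056405 10.2167
```

View pics/L6.png

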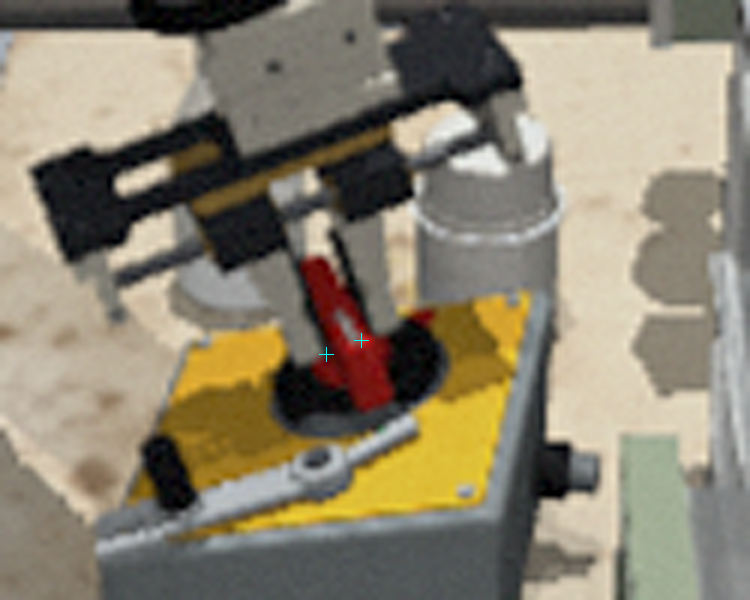

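```bash
python3 -m inch '0 0 0 0 0 0.03 0;0 0 0 0 0 0.03 0;0 0 0 0 0 0 0'; python3 st.py
```

```text
time_s: 10.52
tcp_pos: [0.5617, -0.0032, 0.0741]
eef_rot: [-166.1, -6.0, -76.8]
contact_force: [-6.6, -2.8, 14.7]
gripper_width: 0.016
F [  2.76   3.37 -15.73] M [-1.79  0.42 -0.61] w 0.016 [ 0.56170693 -0.00321571  0.07411934] [-166.1003933    -6.04301314  -76.78602812] 10.5167 [ 25.5   7.2 -43.4  18.7 -28.1 -27.2]
```

```bash
python3 -m inch '0 0 0 0 0 0 0.5;0 0 0 0 0 0 0.5;0 0 0 0 0 0 0.5;0 0 0 0 0 0 0.5;0 0 0 0 0 0 0.5'; python3 st.py; python3 -m inch '0 0 -0.01 0 0 0 0.5;0 0 -0.02 0 0 0 0.5;0 0 -0.02 0 0 0 0.5;0 0 -0.02 0 0 0 0.5;0 0 -0.02 0 0 0 0.5;0 0 0 0 0 0 0.5'; python3 look.py 7; python3 bar.py side7 b7 2.25 0
```

```text
time_s: 10.93
tcp_pos: [0.5609, -0.0032, 0.0725]
eef_rot: [-166.2, -6.0, -76.8]
contact_force: [0.5, -0.6, 0.1]
gripper_width: 0.0413
F [ 0.68 -0.3   0.09] M [-0.74 -0.41  0.06] w 0.0413 [ 0.56087641 -0.00315018  0.07245176] [-166.2320509    -6.01107483  -76.75167215] 10.9333 [ 25.5   7.4 -43.5  18.6 -28.1 -27.1]
time_s: 11.43
tcp_pos: [0.5395, 0.0018, 0.1637]
eef_rot: [-165.9, -6.0, -76.7]
contact_force: [0.8, -0.6, -0.7]
gripper_width: 0.0437
tip rel grip in panel frame (mm) [-1.79301536  1.32491643 71.51829036] [ 28.2  -1.2 -37.1  13.7 -42.6 -23.3] [ 0.80834979 -0.56793211 -0.73648749] 0.04366666094510077 11.4333
```

View pics/b7.png

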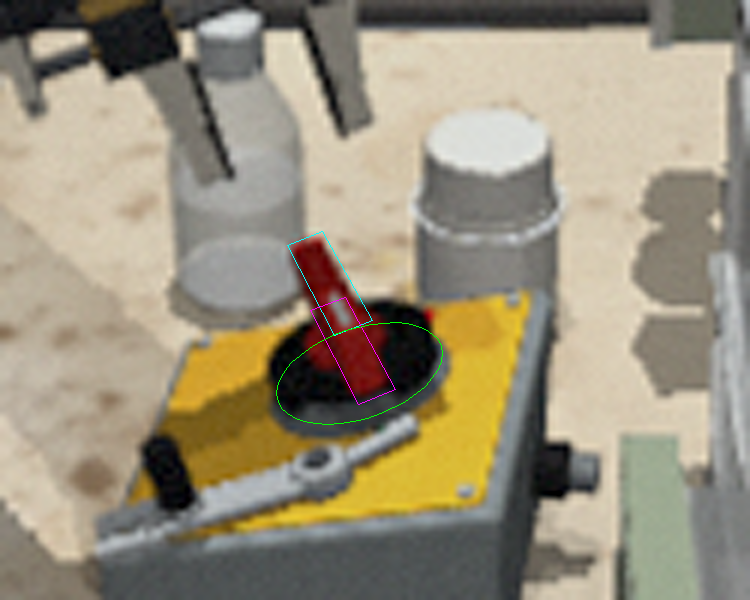

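```bash
cat > post.py <<'E'
from where import *
import sys
h=float(sys.argv[1]); dx=float(sys.argv[2]) if len(sys.argv)>2 else -.0015
v=np.load('v.npy');Rz,oo,Rp,po=iso(v);c,d,ph,hz=v[6:10];n=Rp[:,2]
A=po+Rp@[c+dx+.058*np.cos(ph),d+.058*np.sin(ph),hz+.019]
P=A+n*h-n*.035
t,w=delta(P,pose(P,Rp@[np.cos(ph),np.sin(ph),0],n)); print('post',A,'tool delta',t,'rot',w,'plate h',hz)
E
python3 post.py .06
```

```text
post [ 0.48438302 -0.07845739  0.1004736 ] tool delta [0.05870212 0.08585301 0.02348509] rot [-0.00355117  0.00290964  1.66956707] plate h 0.009120366492369417
```

```bash
python3 -m inch '0.0147 0.0215 0 0 0 0 0.5;0.0147 0.0215 0 0 0 0 0.5;0.0147 0.0215 0 0 0 0 0.5;0.0147 0.0215 0 0 0 0 0.5;0 0 0 0 0 0.11 0.5;0 0 0 0 0 0.12 0.5;0 0 0 0 0 0.12 0.5;0 0 0 0 0 0.12 0.5;0 0 0 0 0 0.12 0.5;0 0 0 0 0 0.12 0.5;0 0 0 0 0 0.12 0.5;0 0 0 0 0 0.12 0.5;0 0 0 0 0 0.12 0.5;0 0 0 0 0 0.12 0.5;0 0 0 0 0 0.12 0.5;0 0 0 0 0 0.12 0.5;0 0 0 0 0 0.12 0.5;0 0 0 0 0 0.12 0.5;0 0 0 0 0 0 0.5'; python3 post.py 0.04; python3 st.py; python3 look.py 8
```

```text
time_s: 13.07
tcp_pos: [0.4702, -0.0775, 0.1446]
eef_rot: [-175.3, 14.2, -171.5]
contact_force: [-0.7, -0.5, 0.2]
gripper_width: 0.044
post [ 0.48438302 -0.07845739  0.1004736 ] tool delta [-0.0025994   0.00068345  0.04123372] rot [-0.00165042 -0.0013494  -0.00605998] plate h 0.009120366492369417
F [ 0.67 -0.46 -0.39] M [-0.26  0.66  0.01] w 0.044 [ 0.47022198 -0.07745198  0.14455626] [-175.30005435   14.21378441 -171.4529435 ] 13.0667 [  21.4   -7.2  -44.4   11.9  -40.5 -111.7]
tip rel grip in panel frame (mm) [-59.87914892 -88.17222558  67.3585434 ] [  21.4   -7.2  -44.4   11.9  -40.5 -111.7] [-0.68095387 -0.53577406  0.24463915] 0.04403032464951672 13.0667
```

View pics/L8.png

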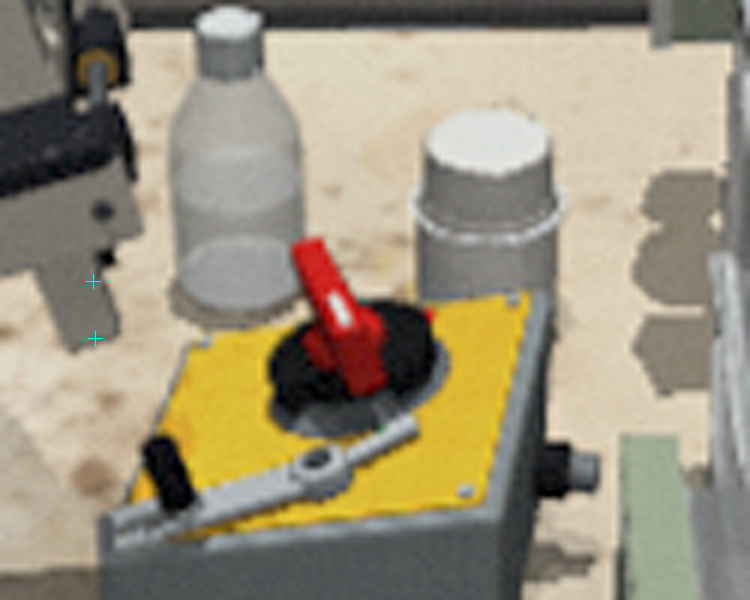

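```bash
python3 -m inch '-0.0026 0.0007 0.02 0 0 -0.006 0.5;0 0 0.02 0 0 0 0.5;0 0 0.02 0 0 0 0.5;0 0 0 0 0 0 0.5;0 0 0 0 0 0 0.5'; python3 post.py -0.008; python3 look.py 9
```

```text
time_s: 13.53
tcp_pos: [0.4874, -0.0794, 0.0871]
eef_rot: [-175.0, 14.0, -170.6]
contact_force: [0.8, -0.2, -0.1]
gripper_width: 0.0438
post [ 0.48438302 -0.07845739  0.1004736 ] tool delta [-0.00070281  0.00035621  0.02924605] rot [-0.00237178 -0.00341398  0.00873813] plate h 0.009120366492369417
tip rel grip in panel frame (mm) [-58.05919874 -87.23620533   7.36911063] [  19.6   -0.7  -48.6   14.8  -30.  -112.9] [ 0.80438336 -0.15530215 -0.13526883] 0.04384475864532127 13.5333
```

View pics/L9.png

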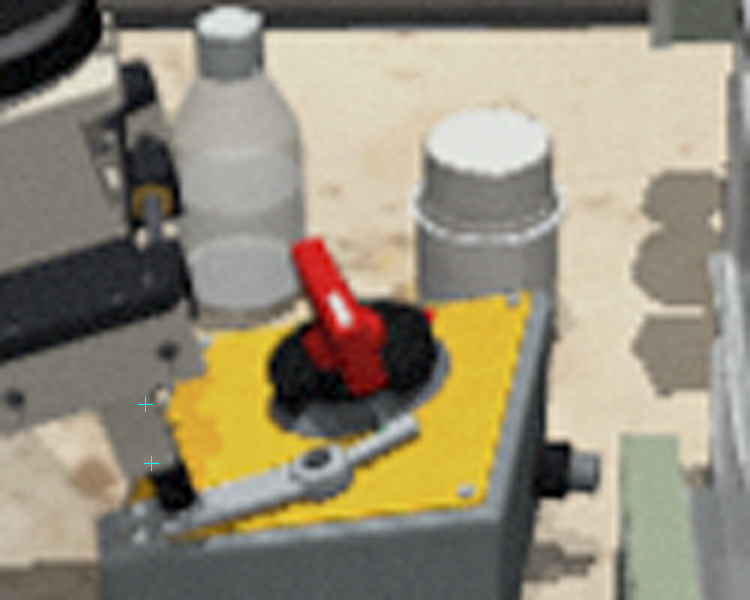

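```bash
python3 -m inch '-0.0025 0.0004 0.01 0 0 0 0.5;0 0 0.01 0 0 0 0.5;0 0 0.009 0 0 0 0.5;0 0 0 0 0 0 0.5'; python3 st.py; python3 look.py 10
```

```text
time_s: 13.92
tcp_pos: [0.4982, -0.0794, 0.0607]
eef_rot: [-175.1, 14.2, -170.7]
contact_force: [-0.2, 0.4, 0.0]
gripper_width: 0.0439
F [ 0.11  0.45 -0.08] M [-0.27  0.77  0.02] w 0.0439 [ 0.49819347 -0.07938717  0.06072798] [-175.10703538   14.22847926 -170.67085   ] 13.9167 [  18.7    2.7  -50.5   17.4  -24.5 -115. ]
tip rel grip in panel frame (mm) [-54.6658139  -85.46625122 -20.8359496 ] [  18.7    2.7  -50.5   17.4  -24.5 -115. ] [-0.19371179  0.4301867   0.01429951] 0.043898881530031006 13.9167
```

View pics/L10.png

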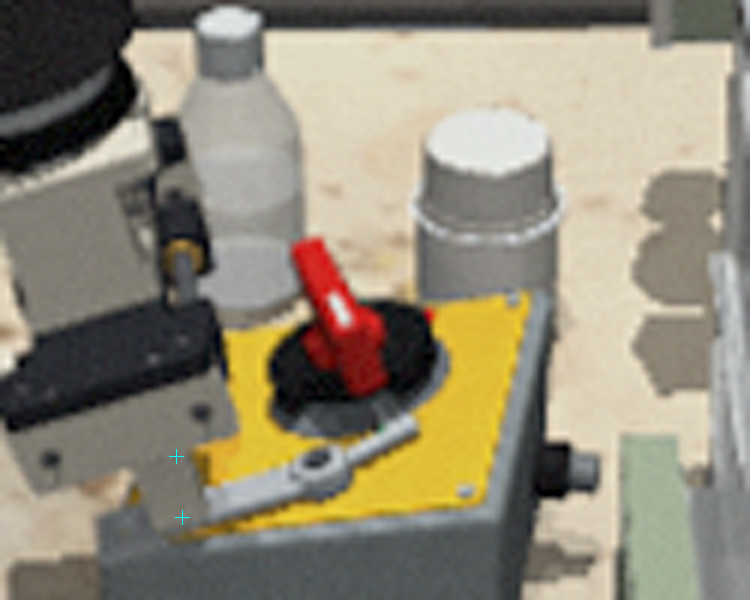

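```bash
python3 -m inch '0 0 0 0 0 0 0.3;0 0 0 0 0 0 0.1;0 0 0 0 0 0 0.1;0 0 0 0 0 0 0.1;0 0 0 0 0 0 0.1;0 0 0 0 0 0 0.1' 6; python3 st.py; python3 -m inch '0 0 0 0 0 0 0;0 0 0 0 0 0 0;0 0 0 0 0 0 0' 20; python3 st.py
```

```text
time_s: 14.47
tcp_pos: [0.4983, -0.0793, 0.0611]
eef_rot: [-175.1, 14.3, -170.8]
contact_force: [-2.6, 0.6, 4.2]
gripper_width: 0.0158
F [ 1.33  0.64 -4.71] M [-0.51  1.03  0.06] w 0.0158 [ 0.4982904  -0.07930947  0.06106865] [-175.13915705   14.27343948 -170.75569669] 14.4667 [  18.7    2.7  -50.5   17.4  -24.5 -115.1]
time_s: 14.72
tcp_pos: [0.4983, -0.0793, 0.061]
eef_rot: [-175.1, 14.3, -170.8]
contact_force: [-3.0, 0.8, 5.3]
gripper_width: 0.0153
F [ 1.44  0.73 -5.9 ] M [-0.71  1.24  0.1 ] w 0.0153 [ 0.4982974  -0.07930395  0.06099165] [-175.1347559    14.2636955  -170.75127972] 14.7167 [  18.7    2.7  -50.5   17.4  -24.5 -115.1]
```

```bash
python3 -m inch '0 0 -0.001 0 0 0 0;-0.0003 -0.0058 0 0 0 -0.1 0;-0.0003 -0.0058 0 0 0 -0.1 0;-0.0003 -0.0058 0 0 0 -0.1 0;0 0 0 0 0 0 0'; python3 st.py; python3 -m inch '-0.0003 -0.0058 0 0 0 -0.1 0;-0.0003 -0.0058 0 0 0 -0.1 0;-0.0003 -0.0058 0 0 0 -0.1 0;-0.0003 -0.0058 0 0 0 -0.1 0;0 0 0 0 0 0 0'; python3 st.py
```

```text
time_s: 15.13
tcp_pos: [0.5028, -0.0961, 0.0633]
eef_rot: [-171.1, 12.1, -153.0]
contact_force: [2.5, 1.2, -4.9]
gripper_width: 0.0156
F [-1.63  0.76  5.31] M [-0.81  0.02 -0.06] w 0.0156 [ 0.50280806 -0.09611418  0.06325488] [-171.06834926   12.0833676  -152.97200824] 15.1333 [ 16.1   3.3 -48.8  15.4 -25.2 -93.3]
time_s: 15.55
tcp_pos: [0.5161, -0.1141, 0.0675]
eef_rot: [-167.1, 7.7, -130.3]
contact_force: [1.4, 3.1, -5.3]
gripper_width: 0.0154
F [-2.57  2.19  5.3 ] M [-1.66 -0.63 -0.19] w 0.0154 [ 0.51608439 -0.11411082  0.06754619] [-167.1364755     7.70338677 -130.32019195] 15.55 [ 13.2   4.6 -45.7  13.1 -26.5 -65.5]
```

```bash
python3 -m inch '-0.0003 -0.0058 0.0005 0 0 -0.1 0;-0.0003 -0.0058 0 0 0 -0.1 0;-0.0003 -0.0058 0 0 0 -0.1 0;-0.0003 -0.0058 0 0 0 -0.1 0;-0.0003 -0.0058 0 0 0 -0.1 0;0 0 0 0 0 0 0'; python3 st.py; python3 -m inch '-0.0003 -0.0058 0 0 0 -0.1 0;-0.0001 -0.002 0 0 0 -0.03 0;0 0 0 0 0 0 0;0 0 0 0 0 0 0'; python3 st.py; python3 look.py 11
```

```text
time_s: 16.05
tcp_pos: [0.5411, -0.1264, 0.0745]
eef_rot: [-165.0, 0.7, -102.5]
contact_force: [-1.1, 6.0, -1.0]
gripper_width: 0.0155
F [-5.59  2.53  0.4 ] M [-1.67 -1.73 -0.22] w 0.0155 [ 0.54105447 -0.12643581  0.07446557] [-165.0362448     0.72370275 -102.52816882] 16.05 [ 10.9   6.6 -41.4  11.1 -28.4 -32.6]
time_s: 16.38
tcp_pos: [0.5408, -0.1276, 0.0732]
eef_rot: [-165.7, -1.2, -95.8]
contact_force: [-25.0, 19.8, 9.4]
gripper_width: 0.0153
F [-16.93  23.61 -16.02] M [-9.22 -6.37  0.15] w 0.0153 [ 0.54082477 -0.12762496  0.0732284 ] [-165.69764291   -1.15077206  -95.84544783] 16.3833 [ 10.7   7.  -40.7  10.5 -29.3 -24.9]
tip rel grip in panel frame (mm) [  -2.69184463 -125.9149904   -21.71154086] [ 10.7   7.  -40.7  10.5 -29.3 -24.9] [-24.95168527  19.76255437   9.35276716] 0.015311274655687254 16.3833
```

View pics/L11.png

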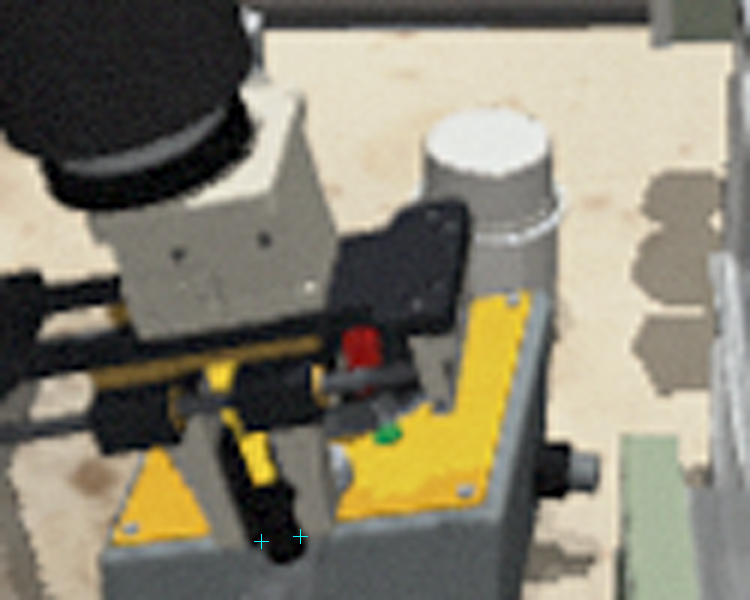

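```bash
python3 -m inch '0 0.002 0 0 0 0 0;0 0 0 0 0 0 0.35;0 0 0 0 0 0 0.35;0 0 0 0 0 0 0.35;0 0 0 0 0 0 0.35;0 0 0 0 0 0 0.35'; python3 st.py; python3 -m inch '0 0 -0.01 0 0 0 0.35;0 0 -0.02 0 0 0 0.35;0 0 -0.03 0 0 0 0.35;0 0 -0.03 0 0 0 0.35;0 0 -0.03 0 0 0 0.35;0 0 0 0 0 0 0.35'; python3 st.py; python3 look.py 12
```

```text
time_s: 16.93
tcp_pos: [0.5471, -0.1278, 0.0766]
eef_rot: [-165.0, -1.2, -95.4]
contact_force: [0.5, 0.4, 0.7]
gripper_width: 0.0302
F [-0.43 -0.66 -0.52] M [-0.8  -0.11  0.04] w 0.0302 [ 0.54708115 -0.12778353  0.07662859] [-164.96407129   -1.1731406   -95.44519106] 16.9333 [ 10.6   7.  -40.5  10.9 -28.7 -24.8]
time_s: 17.43
tcp_pos: [0.5185, -0.1224, 0.199]
eef_rot: [-164.5, -1.1, -95.4]
contact_force: [1.5, -0.1, 0.8]
gripper_width: 0.0306
F [ 0.02 -1.7  -0.35] M [-0.59 -0.19  0.01] w 0.0306 [ 0.51853836 -0.12241908  0.19895303] [-164.46338956   -1.1139263   -95.37961945] 17.4333 [ 12.5  -4.1 -32.7   7.8 -47.2 -22.3]
tip rel grip in panel frame (mm) [   7.0348428  -124.61742327  105.64144073] [ 12.5  -4.1 -32.7   7.8 -47.2 -22.3] [ 1.53850952 -0.14533585  0.78887865] 0.03059864329101619 17.4333
```

View pics/L12.png

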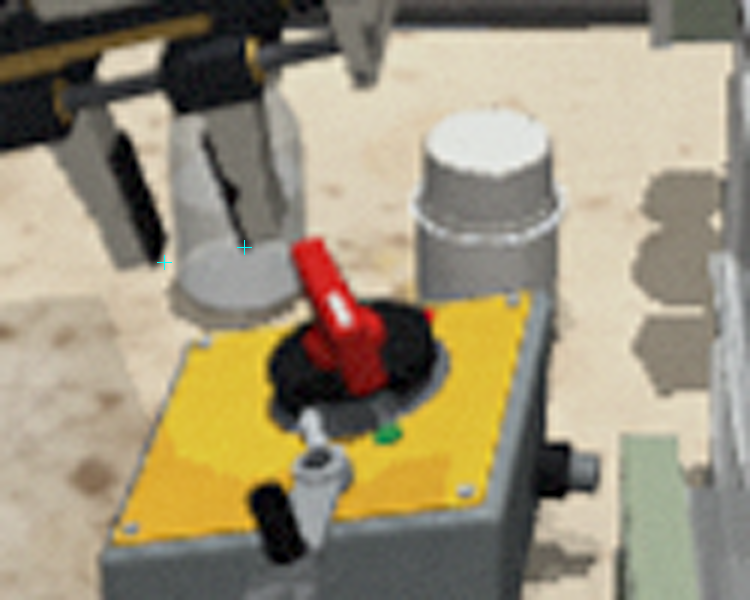

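```bash
python3 -m inch '0 0 -0.03 0 0 0 0.35;0 0 -0.03 0 0 0 0.35;0 -0.035 0 0 0 0 0.35;-0.03 0 -0.01 0 0 0 0.35;-0.03 0 -0.01 0 0 0 0.35;-0.03 0 -0.01 0 0 0 0.35;-0.035 0 0 0 0 0 0.35;-0.035 0 0 0 0 0 0.35;-0.035 0 0 0 0 0 0.35;-0.035 0 0 0 0 0 0.35;-0.035 0 0 0 0 0 0.35;-0.035 0 0 0 0 0 0.35;-0.035 0 0 0 0 0 0.35;-0.035 0 0 0 0 0 0.35;0 0 0 0 0 0 0.35'
python3 - <<'E'
from where import *
v=np.load('v.npy')
for k in('top','side'): cap(k,k+'13')
for c,o in(('top',(300,160)),('side',(260,160))):
    k=6;a=cv2.imread(f'pics/{c}13.png')[o[1]:o[1]+100,o[0]:o[0]+125];a=cv2.resize(a,None,fx=k,fy=k,interpolation=2)
    if c=='top': a=cv2.convertScaleAbs(a,alpha=1.6)
    for ang,col in((1.1,(255,0,0)),(1.2,(255,0,255)),(1.3,(255,255,0))):
        w=v.copy();w[8]+=ang;m=model(w)
        q=[tuple(np.round((proj(c,m[z])[0]-o)*k+k/2).astype(int).tolist()) for z in('hinge','pt')]
        cv2.drawMarker(a,q[1],col,0,14,1);cv2.drawMarker(a,q[0],col,0,10,1)
    cv2.imwrite(f'pics/f_{c}.png',a)
E
```

```text
time_s: 18.73
tcp_pos: [0.5617, 0.2517, 0.2783]
eef_rot: [-165.0, -1.3, -95.2]
contact_force: [0.2, 0.9, -0.2]
gripper_width: 0.0311
```

View pics/f_top.png

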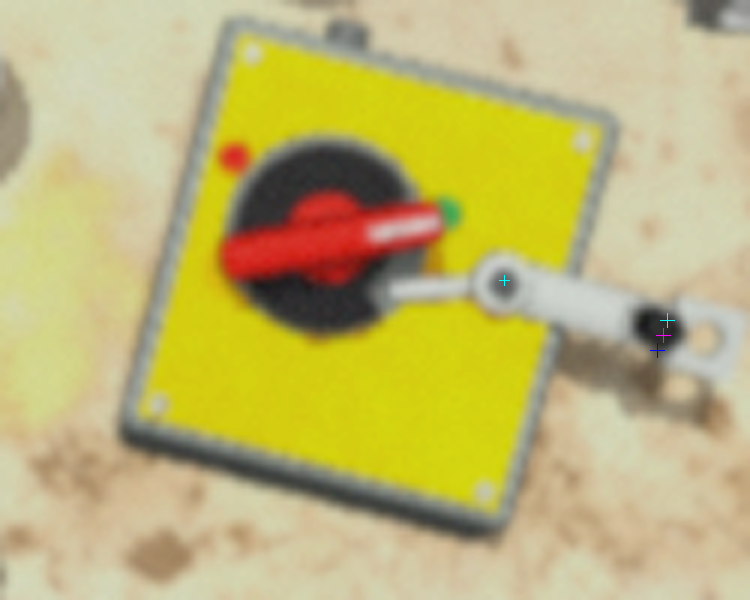

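View pics/f_side.png

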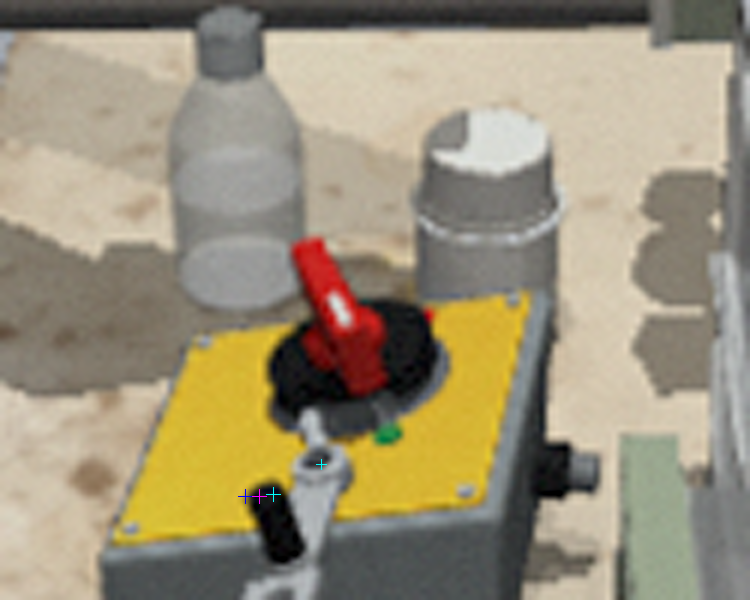

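```bash
python3 - <<'E'
from where import *
v=np.load('v.npy');Rz,oo,Rp,po=iso(v);hz=v[9]
p=cp('top');f=200/np.tan(np.radians(p['vfov']/2));R=np.array(p['R']);C=-R.T@np.array(p['t'])
def pl(q,h):
    d=R.T@np.array([(q[0]-p['cx'])/f,(q[1]-p['cy'])/f,1]);n=Rp[:,2]
    return (Rp.T@(C+d*((po+n*h-C)@n)/(d@n)-po))[:2]*1e3
A=lambda u,w:(260+(u+.5)/3.75-.5,130+(w+.5)/3.75-.5)
B=lambda u,w:(300+(u+.5)/6-.5,160+(w+.5)/6-.5)
for nm,h0,e0,h1,e1,he in(('eye',A(464,290),A(471,413),B(504,282),B(705,338),hz),('post',A(464,290),A(471,384),B(504,282),B(657,324),hz+.033)):
    a=pl(e0,he)-pl(h0,hz+.003);b=pl(e1,he)-pl(h1,hz+.003)
    x,y=[np.arctan2(t[1],t[0])%(2*np.pi) for t in(a,b)]
    print(nm,a,b,np.degrees(x),np.degrees(y),'swing',y-x)
for c in('top','side'):
    for t in('saline','swab_box','white_pot'): print(c,t,[(np.round(d['xy'],1),round(d['p'],2)) for d in r.recognise(t,c)[:1]])
E
```

```text
eye [-72.60627171 -25.12189976] [ -0.64735535 -80.034389  ] 199.0857115183124 269.5365752027127 swing 1.229599532166489
post [-52.15578665 -15.31406725] [  0.67061918 -54.55495344] 196.36338001326027 270.7042754288241 swing 1.297493393882347
top saline [(array([261.7, 216.9]), 0.58)]
top swab_box [(array([449.3, 259.9]), 0.81)]
top white_pot [(array([283.3, 175.4]), 0.59)]
side saline [(array([297. , 189.3]), 0.9)]
side swab_box [(array([263.6, 318.4]), 0.94)]
side white_pot [(array([339.8, 194.1]), 0.76)]
```

```bash
python3 - <<'E'
from h import *
print(r.get_state()['contact_force']); print(r.close_job())
E
```

```text
[0.29940113 0.26773475 0.47897982]
the job is handed in; nothing more can be done
None
```

I turned the isolator handle to off, swung the hasp out to its stop, and handed the job in at about 19 s of the 64 s allowed. No verdict came back, so what follows are my own checks.

- **Handle:** I gripped the red bar, pushed it in and turned it clockwise until it met the end stop (0.6 N m of resistance). When I let go it sprang out. The last pictures show the pointer at the green dot and the bar at its out height.
- **Hasp:** I gripped the post and swung it out until it stopped against about 24 N, then released it and moved the arm clear. My two image measurements of the swing disagree slightly, at 1.23 rad from the padlock eye and 1.30 rad from the post. Both are above the 1.2 rad needed, but the lower one only just. It had reached a firm stop and did not appear to move back, so I take it as fully out.
- **Bottle, swab box and pot:** each was found within about 4 pixels of its starting position in both cameras, and none was touched. The contact force was near zero at hand-in.
- **Disagreement with the description:** in the pictures the finger tips sat about 35 mm short of the reported TCP. I allowed for this in both grasps, and it held.

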